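# Scoop a rolled-away sample tube out from under the bench shelf

## Task

A sample tube has rolled under the low bench shelf, out of reach: keep the fingers off it until it is out. Slide the flat scoop under the shelf's lip and against the back rail until the tube is lying in the scoop's bed, and draw it out well clear of the shelf with the tube still aboard. Then leave the scoop flat on the worktop, out from under the shelf, and lay the tube down flat in the green tray, without disturbing the bottles, the beaker or the calculator.

Things in the scene. Friction and masses are not known exactly. Their poses are not given: they have to be found in the camera images.
- scoop: Flat polished-steel scoop, 0.18 kg, slippery, 185 (x) x 142 (y) mm, flat on the worktop at the start. Origin on its underside; x points to its mouth, z up. Apart from the handle at its back (x = -75 mm, 78 mm high) no part of it is over 10 mm high. It can be slid about on the worktop and need not be lifted.
- scoop_grip (a point): Centre of the scoop's orange upright grip: 24 mm along scoop x, 22 mm along scoop y (squeeze it either way), from 34 to 78 mm above the worktop; this point at 58 mm, scoop x = -75, y = 0. Axes as the scoop's.
- scoop_edge (a point): Middle of the scoop's thin front edge (1.5 mm), scoop x = +95 mm. From it a slope rises backward to a crest 5.5 mm high at x = +73, then drops to the bed.
- scoop_bed (a point): Where the tube's middle comes to lie in the scoop's bed, lying along scoop y: scoop x = +50 mm, 17 mm above the underside (give or take 3 mm along x). Bed: 2 mm plate from x = +34 to +62; behind it a stop 9 mm high and 6 mm thick; side walls 10 mm high, 136 mm apart inside. Axes as the scoop's.
- bench_shelf: Fixed low shelf: clear board 130 mm deep (x), 202 mm wide (y), top 64 mm high, on white side cheeks 186 mm apart inside (the scoop passes between), with feet out 20 mm each side. Origin on the worktop below the front of the blue lip, at its middle; x points in under the shelf. Under the lip 48 mm are free. On the board's rear corner at -y is fixed a sticker roll, top at 86 mm.
- shelf_rail (a point): Middle of the front face of the shelf's white back rail, shelf x = +90 mm, 14 to 44 mm above the worktop. It stops the tube while the scoop passes below. Pushed in, the tube rolls to the rail, rides up over the scoop's crest and drops into the bed; with rail, tube and stop touching, scoop_bed is about 15 mm in front of the rail and the grip 50 mm outside the lip.
- tube: Lying screw-cap sample tube, white with blue cap: diameter 30 mm, length 106 mm along its own y (cap at +y), about 0.055 kg. Origin at its middle, on its axis. It starts under the shelf, lying roughly along the lip, 35 to 60 mm in from it, and rolls when pushed.
- tray: Green open tray, fixed, 160 (x) x 100 (y) x 24 mm high, walls 4 mm, floor 4 mm thick; the inside is 152 x 92 mm. Origin under its centre, on the worktop. The tube fits in lying along the tray's x.
- monitor: Fixed: monitor standing behind the scoop's start, origin under its stand. Its flat screen, 50 to 360 mm above the worktop, runs in plan straight from its right-hand edge at 0.12 m towards the robot and 0.18 m to the right of this origin (the edge nearest the work) to 0.05 m away from the robot and 0.21 m to the left of it. Keep hand and arm in front of it.
- amber_bottle: Bystander: brown bottle with black cap, 60 x 60 x 125 mm, loose; origin under its centre.
- white_bottle: Bystander: white bottle with yellow cap, 62 x 63 x 140 mm, loose; origin under its centre.
- beaker: Bystander: clear plastic beaker, 76 x 80 x 98 mm, loose; origin under its centre.
- calculator: Bystander: desk calculator, 120 x 74 x 15 mm, loose; origin under its centre.

How it is judged:
On the way, in this order (a step that is already met when the one before it is completed fails the run):
1. the tube lies in the scoop's bed while still under the shelf (x of tube in the frame of scoop between 0.038 and 0.062 m and y of tube in the frame of scoop between -0.03 and 0.03 m and z of tube in the frame of scoop between 0.013 and 0.024 m and x of tube in the frame of bench_shelf above 0.02 m), for 0.2 s.
2. the tube has been drawn out clear of the lip (its middle at least 40 mm in front of it), still in the scoop's bed (x of tube in the frame of scoop between 0.038 and 0.062 m and y of tube in the frame of scoop between -0.03 and 0.03 m and z of tube in the frame of scoop between 0.013 and 0.024 m and x of tube in the frame of bench_shelf below -0.04 m), for 0.2 s.
At the end, for the whole second after the job is handed in: The tube lies flat on the floor of the green tray, at rest, its whole length inside the walls; the scoop lies flat on the worktop at rest with its bed at least 20 mm in front of the shelf's lip (x of tube in the frame of tray between -0.035 and 0.035 m and y of tube in the frame of tray between -0.037 and 0.037 m and z of tube in the frame of tray between 0.013 and 0.026 m and linear speed of tube below 0.02 m/s and angular speed of tube below 0.6 rad/s and angle between scoop's own z axis and vertical below 0.06 rad and height (world z) of scoop below 0.006 m and x of scoop_bed in the frame of bench_shelf below -0.02 m and linear speed of scoop below 0.01 m/s); the robot touches nothing.
It fails at once if the fingers touch the tube while it is still under the shelf (x of tube in the frame of bench_shelf above 0 m and contact force between the fingers and tube above 0.5 N).
It fails at once if a bystander is moved more than 20 mm (distance of any of amber_bottle, white_bottle, beaker, calculator from where it was at the start of the episode above 0.02 m).
It also fails if it takes over 67 s, if anything falls off the work surface, if the arm or the gripper's body presses on something with over 40 N, if the wrist force passes 120 N, or if a joint passes its speed limit or range.

## Robot

A 6-joint arm with a two-finger parallel gripper is mounted at the origin on a cart in front of the work surface, level with it; the furniture and walls round the work are solid. World frame = base frame: x ahead of the robot, y to its left, z up, the work surface at z = 0. Lengths are in m, angles in rad, forces in N, time in s.
With the tool pointing down it reaches from about 0.35 to 0.775 m from the base axis. Payload 5.5 kg.
Tool frame: the origin (TCP) lies midway between the tips of the shut fingers; the grasp point (between the pads) lies hold_point_z behind it (hold_point_z is the distance from the TCP to the grasp point, in m); z points along the fingers, y is the direction in which the jaws open and shut (so a half turn about z gives the same grasp; the last joint's range is limited). The gripper opens to 85 mm and grips with 20 to 120 N. Pads are 22 mm wide; open, the fingers measure 114 mm over their backs; the gripper's body (76 mm by 85 mm) begins 54 mm behind the grasp point. The pads swing forward as they close: fully open they stand 13 mm farther back than shut.
Start: joints at [-1.43, 0.313, 0.046, 1.304, 0, 1.431], TCP at [0.159, -0.553, 0.231] pointing down, gripper open.
Joint ranges: [-2.76, 2.76], [-0.86, 1.69], [-1.03, 1.26], [-2.2, 2.34], [-1.47, 1.5], [-3.14, 3.14]. Speed limits (rad/s): [2.57, 2.57, 3.14, 3.14, 3.14, 3.14].

## Interface

Orientations are given as a unit quaternion [w, x, y, z].
In Python, from workcell import * gives the robot as it stands. The module is installed in compiled form; this text tells all that it offers.
- The arm moves only by the tool jog_arm, never from a script. Its argument "plan" is a list of rows, each a list of 6 numbers: the shift along the world's x, y, z in m, then the turn, a rotation vector about the world's x, y, z in degrees. A call has exactly 10 rows; each row shifts and turns the commanded pose from where the row before left it; what a row does not reach is not made up. A row lasts 1/10 s, in which the tool goes at most 50 mm and 8.59 degrees, less where a joint would pass 70% of its speed; a pose out of reach is approached as far as the arm can. A call with a gripper value outside its range is refused whole. "hand" is the opening, from 0 (shut) to 1 (fully open), set as the call begins (left out, the last holds). The fingers move at their own pace and stop on an object; "force" is the grip in N (left out, the last holds). Time passes only in rows, so rows that do not move let the fingers close, or fill a call up. It gives the time, the measured TCP pose, the force and the opening at its end, in the units of the state.
- get_state(): the state, without advancing time (a new reading comes with each control period).
- read_camera(name): name is "scene" or "top"; returns the picture (384x512x3 uint8, red, green, blue); there is no depth.
- calibration(name): a dict with "K" (3x3 intrinsics, pixels), "D" ([k1, k2, p1, p2, k3] as OpenCV has them; the pictures are not rectified), "world_to_cam" (4x4, takes a point from world to camera coordinates). Camera axes: x right, y down, z forward; pixel columns grow to the right and rows downward; lengths in m; the calibration is good to about 2 mm. A picture is of the moment at which its call begins. calibration takes no time and is no camera call.
- hand_in(): hands the job in, once; it reports no verdict.
The state is a dict: "clock": time; "joint_pos": joint angles; "qvel": joint speeds; "tau": joint torques, N m; "tcp_pos": TCP position; "orientation": TCP orientation; "wrist_force": force on the tool from outside, world axes, zero at the start; "ft_torque": the same for the moment, N m; "finger_gap": finger opening in m.
Only numpy, scipy, OpenCV 4.12 (cv2) and the standard library are available. Lean on these libraries where they do the work, as an engineer would, in place of code of your own. Each camera call takes 0.05 s, during which the arm holds its last target.

## Working session

There is one attempt and no reset: what is moved stays moved. The work goes in short steps, Python scripts to look and compute and a tool call to move; the robot and the scene stay as the last step left them, time stands still between calls to the robot, and variables do not carry over. Pictures are saved under pics/ and viewed, and the job is handed in when it is done.

Besides the shell and the picture viewer there is one more tool, called after "Request:" as name(argument=value, ...), one argument or row to a line, values as JSON. jog_arm: Moves the arm, as the interface text tells. Its arguments: {"type":"object","properties":{"plan":{"type":"array","items":{"type":"array","items":{"type":"number"}}},"hand":{"type":"number"},"force":{"type":"number"}},"required":["plan"]}

```bash
mkdir -p pics; python3 - <<'E'
from workcell import *
import cv2
for n in ("scene","top"):
    im=read_camera(n); cv2.imwrite(f"pics/{n}0.png",cv2.cvtColor(im,cv2.COLOR_RGB2BGR))
    c=calibration(n); print(n,c["K"],c["D"],c["world_to_cam"])
print(get_state())
try: print(hold_point_z)
except Exception as e: print(e)
import workcell; print([x for x in dir(workcell) if x[0]!='_'])
E
```

```text
scene [[482.81987606   0.         254.68720982]
 [  0.         482.81987606 183.98295246]
 [  0.           0.           1.        ]] [-0.07818782  0.          0.          0.          0.        ] [[ 0.8760468  -0.48189369  0.01790185 -0.53853687]
 [-0.32740653 -0.62163584 -0.7115995   0.17181825]
 [ 0.35404374  0.61753328 -0.70235723  1.61359663]
 [ 0.          0.          0.          1.        ]]
top [[413.85362404   0.         257.29501696]
 [  0.         413.85362404 196.05887257]
 [  0.           0.           1.        ]] [0.01437725 0.         0.         0.         0.        ] [[ 0.0300438  -0.99953504 -0.00520412 -0.09448288]
 [-0.99779614 -0.02968255 -0.05934483  0.55681534]
 [ 0.05916276  0.0069756  -0.99822398  1.32600743]
 [ 0.          0.          0.          1.        ]]
{'clock': 0.1, 'joint_pos': array([-1.42959778e+00,  3.13942004e-01,  4.50810125e-02,  1.30357277e+00,
       -2.16286562e-05,  1.43123142e+00]), 'qvel': array([ 0.00045473, -0.0012071 ,  0.00205808,  0.00050152, -0.00027268,
        0.00030091]), 'tau': array([ 3.63003244e-03, -4.81726277e+01,  2.99243456e+01,  1.27782192e-02,
       -6.46297258e-05, -9.83744286e-08]), 'tcp_pos': array([ 0.15926625, -0.55203459,  0.23048379]), 'orientation': array([-8.18710502e-04,  9.90162324e-01,  1.39921057e-01, -1.14830672e-05]), 'wrist_force': array([0.09926927, 0.63708327, 0.76568327]), 'ft_torque': array([-0.0159845 ,  0.01132764,  0.03480609]), 'finger_gap': 0.08533708580121796}
0.0187
['MotionError', 'calibration', 'get_state', 'hand_in', 'hold_point_z', 'read_camera']
```

View pics/scene0.png

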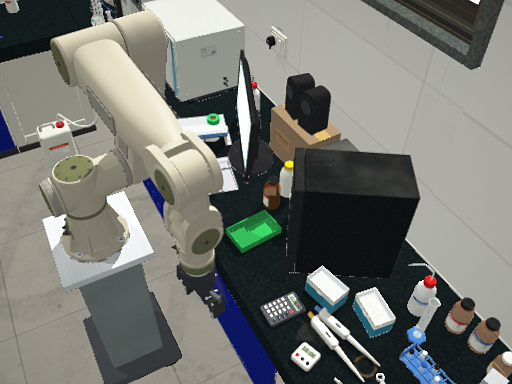

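View pics/top0.png

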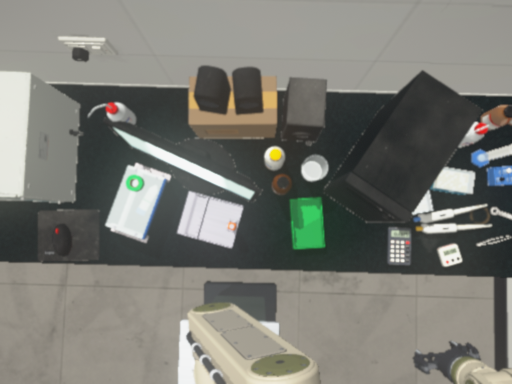

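```bash
cat > h.py <<'E'
from workcell import *
import numpy as np, cv2
def shot(n,name):
    im=read_camera(n); b=cv2.cvtColor(im,cv2.COLOR_RGB2BGR); cv2.imwrite(f"pics/{name}.png",b); return b
def crop(b,x0,y0,x1,y1,s,name):
    cv2.imwrite(f"pics/{name}.png",cv2.resize(b[y0:y1,x0:x1],None,fx=s,fy=s,interpolation=cv2.INTER_CUBIC))
def ray(n,px):
    c=calibration(n);K=np.array(c["K"]);D=np.array(c["D"]);T=np.array(c["world_to_cam"])
    p=cv2.undistortPoints(np.array(px,float).reshape(-1,1,2),K,D).reshape(-1,2)
    d=np.c_[p,np.ones(len(p))]@T[:3,:3]; o=-T[:3,:3].T@T[:3,3]
    return o,d
def onz(n,px,z):
    o,d=ray(n,px); z=np.broadcast_to(z,(len(d),)); t=(z-o[2])/d[:,2]; return o+d*t[:,None]
def proj(n,P):
    c=calibration(n);T=np.array(c["world_to_cam"])
    return cv2.projectPoints(np.array(P,float).reshape(-1,1,3),cv2.Rodrigues(T[:3,:3])[0],T[:3,3],np.array(c["K"]),np.array(c["D"]))[0].reshape(-1,2)
E
python3 - <<'E'
from h import *
b=cv2.imread("pics/top0.png"); crop(b,90,110,350,270,3,"t0c")
b=cv2.imread("pics/scene0.png"); crop(b,160,90,320,260,4,"s0c") if 0 else crop(b,150,90,310,230,4,"s0c")
print(proj("top",[[0,0,0],[.5,0,0],[.5,.5,0]]))
E
```

```text
[[227.72952099 370.29701528]
 [233.03419183 213.74202653]
 [ 80.45046713 209.21042707]]
```

View pics/t0c.png

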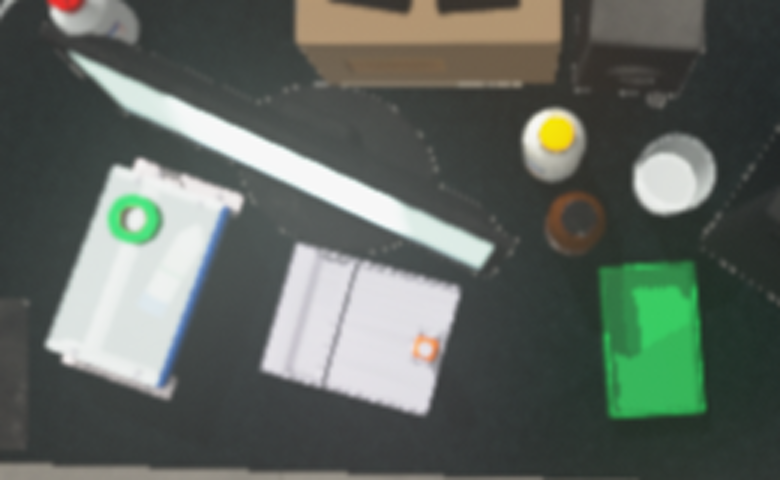

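View pics/s0c.png

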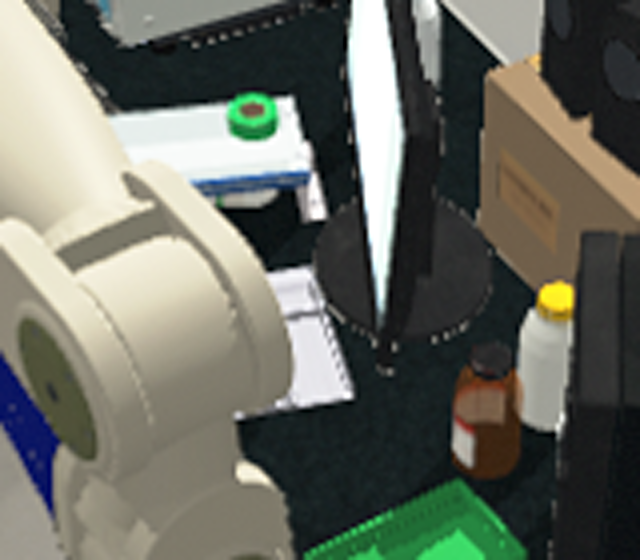

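```bash
python3 - <<'E'
from h import *
b=cv2.imread("pics/top0.png"); h=cv2.cvtColor(b,cv2.COLOR_BGR2HSV)
def biggest(m,k=1):
    n,l,s,c=cv2.connectedComponentsWithStats(m.astype(np.uint8)); i=1+np.argsort(-s[1:,4])[:k]; return [(l==j) for j in i],s[i],c[i]
def roi(m,x0,y0,x1,y1):
    r=np.zeros_like(m);r[y0:y1,x0:x1]=m[y0:y1,x0:x1];return r
H,S,V=[h[...,i].astype(int) for i in range(3)]
# blue lip
m=roi((H>100)&(H<125)&(S>90)&(V>60),90,110,180,270)
ms,s,c=biggest(m,2);print("blue",s,c)
r=cv2.minAreaRect(np.argwhere(ms[0])[:,::-1].astype(np.float32));print(r,"box",cv2.boxPoints(r))
# scoop
m=roi((V>120),172,185,250,255)
ms,s,c=biggest(m);cn=cv2.convexHull(np.argwhere(ms[0])[:,::-1].astype(np.int32))
r=cv2.minAreaRect(cn);bp=cv2.boxPoints(r);print("scoop",s,r)
P=onz("top",bp,0.005);print(P);print("sides",np.linalg.norm(P-np.roll(P,-1,0),axis=1),"ctr",P.mean(0))
# grip
m=roi((H>5)&(H<22)&(S>80),172,185,250,255);ms,s,c=biggest(m);print("grip",s,c,onz("top",c,0.078))
# tray
m=roi((H>50)&(H<75)&(S>120),280,180,340,260);ms,s,c=biggest(m)
r=cv2.minAreaRect(np.argwhere(ms[0])[:,::-1].astype(np.float32));bp=cv2.boxPoints(r);P=onz("top",bp,0.024);print("tray",P,"sides",np.linalg.norm(P-np.roll(P,-1,0),axis=1),"ctr",P.mean(0))
# board
crop(b,100,155,180,245,9,"shelf"); crop(b,170,185,250,255,9,"scoop")
E
```

```text
blue [[143 180  23  58 131]] [[153.91603053 209.41221374]]
((154.08599853515625, 208.5310516357422), (2.455890655517578, 61.0837516784668), 19.855213165283203) box [[142.55766 236.84026]
 [163.30443 179.38771]
 [165.61433 180.22185]
 [144.86757 237.6744 ]]
scoop [[ 177  191   67   57 2601]] ((209.90565490722656, 219.33016967773438), (58.24087142944336, 45.19162368774414), 15.945395469665527)
[[ 4.31592193e-01  1.84108764e-01  5.00000000e-03]
 [ 5.74492265e-01  1.49412263e-01  5.00000000e-03]
 [ 5.27557794e-01 -3.56141513e-02  5.00000000e-03]
 [ 3.85325498e-01  1.58796072e-04  5.00000000e-03]]
sides [0.14705196 0.1908864  0.14666196 0.1896792 ] ctr [0.47974194 0.07451642 0.005     ]
grip [[228 222   8   8  33]] [[231.84848485 225.3030303 ]] [[ 0.4631616 -0.0025565  0.078    ]]
tray [[ 0.55586455 -0.17714566  0.024     ]
 [ 0.56685303 -0.28534065  0.024     ]
 [ 0.4001978  -0.30065773  0.024     ]
 [ 0.38923699 -0.19330526  0.024     ]] sides [0.10875157 0.16735764 0.10791057 0.16740931] ctr [ 0.47803809 -0.23911233  0.024     ]
```

View pics/shelf.png

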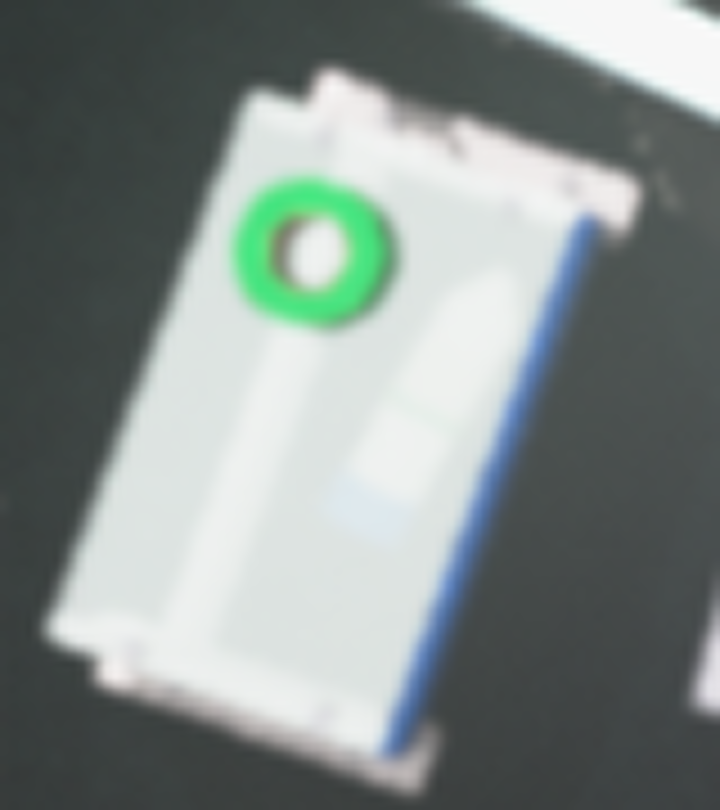

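View pics/scoop.png

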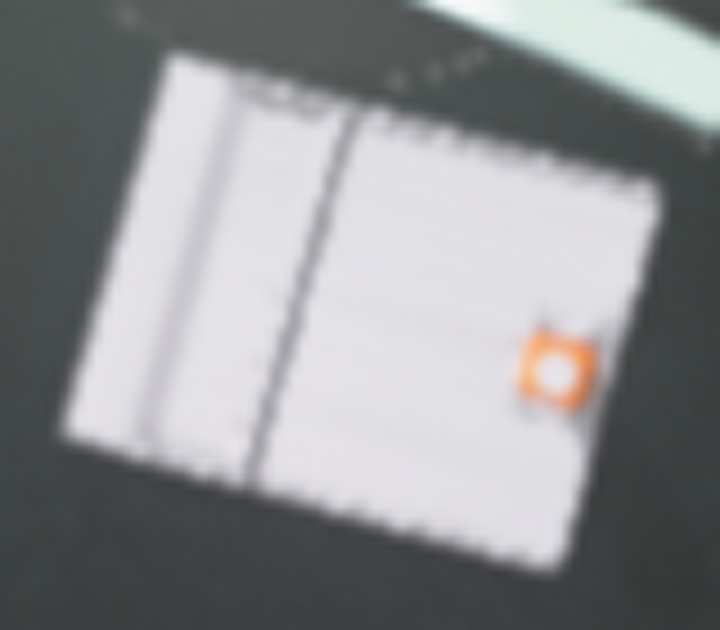

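```bash
python3 - <<'E'
from h import *
f=lambda a:np.array(a)/9+np.array([100,155])-0.44
a=onz("top",f([[585,215],[385,755],[48,632],[252,90]]),0.064);print(a)
print("depth/width",np.linalg.norm(a-np.roll(a,-1,0),axis=1)); 
for i,j in((1,0),(2,3)):
    d=a[i]-a[j];print("front dir",np.degrees(np.arctan2(d[1],d[0])))
d=a[3]-a[0];print("x dir",np.degrees(np.arctan2(d[1],d[0])));d=a[2]-a[1];print("x dir",np.degrees(np.arctan2(d[1],d[0])))
print("lip right edge z=.048",onz("top",f([[600,220],[412,750]]),0.048))
# rail front-top edge z=.044
print("rail front",onz("top",f([[320,335],[212,655]]),0.044))
print("tube",onz("top",f([[495,265],[370,525]]),0.015), "ends cap centre etc")
# tube outlines
print(onz("top",f([[440,290],[330,500],[520,290],[400,540]]),0.015))
b=cv2.imread("pics/top0.png");crop(b,225,140,340,250,6,"bott")
print("amber",onz("top",[[282,184]],.125),"white",onz("top",[[275.4,154.3]],.14),"beaker",onz("top",[[315,166]],.09))
print("monitor right edge",onz("top",[[254,190.5]],.36),onz("top",[[254,198]],.05))
E
```

```text
[[0.60323051 0.21433395 0.064     ]
 [0.41394498 0.27521791 0.064     ]
 [0.45286288 0.39367227 0.064     ]
 [0.64355795 0.33237811 0.064     ]]
depth/width [0.19883628 0.12468375 0.20030373 0.12474264]
front dir 162.16953892112923
front dir 162.1812972527212
x dir 71.1382876090692
x dir 71.81218661761785
lip right edge z=.048 [[0.60314389 0.21270138 0.048     ]
 [0.4151449  0.27035288 0.048     ]]
rail front [[0.55981234 0.31068525 0.044     ]
 [0.44608262 0.34318579 0.044     ]]
tube [[0.58879839 0.25749323 0.015     ]
 [0.49362219 0.29823388 0.015     ]] ends cap centre etc
[[0.57914953 0.27694383 0.015     ]
 [0.50218363 0.31304303 0.015     ]
 [0.58000999 0.24806297 0.015     ]
 [0.48855244 0.28719605 0.015     ]]
amber [[ 0.59117477 -0.15117015  0.125     ]] white [[ 0.6774432  -0.12851859  0.14      ]] beaker [[ 0.65284891 -0.25289422  0.09      ]]
monitor right edge [[ 0.55221684 -0.07184674  0.36      ]] [[ 0.55093894 -0.06780657  0.05      ]]
```

```bash
python3 - <<'E'
from h import *
b=cv2.imread("pics/top0.png")
print(proj("top",[[.462,-.002,.078]]))
crop(b,100,120,290,250,4,"mon")
E
```

```text
[[231.65529124 225.67535927]]
```

View pics/mon.png

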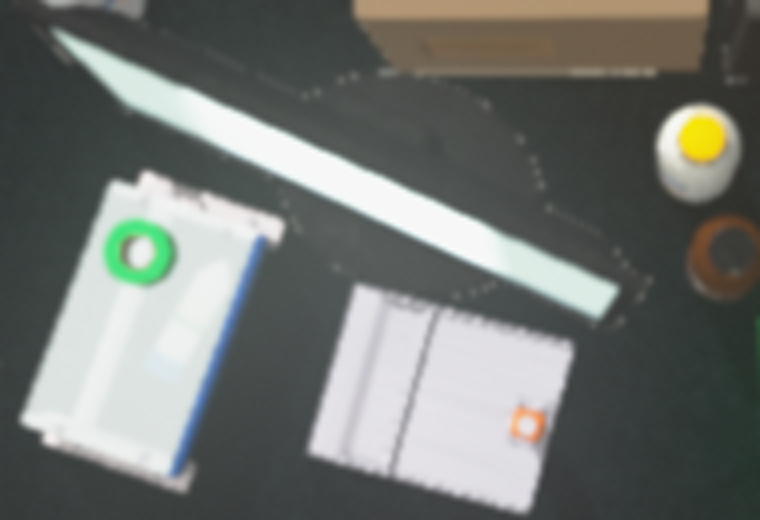

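Request:
jog_arm(
  plan=[
    [0.015,0.0275,0,0,0,3],
    [0.015,0.0275,0,0,0,3],
    [0.015,0.0275,0,0,0,3],
    [0.015,0.0275,0,0,0,3],
    [0.015,0.0275,0,0,0,3],
    [0.015,0.0275,0,0,0,3],
    [0.015,0.0275,0,0,0,3],
    [0.015,0.0275,0,0,0,3],
    [0.015,0.0275,0,0,0,3],
    [0.015,0.0275,0,0,0,3],
  ],
  hand=1,
  force=60,
)

```text
clock: 1.1
tcp_pos: [0.3096, -0.2761, 0.231]
orientation: [-0.0, 0.92, 0.392, -0.0]
wrist_force: [0.4, 0.1, -0.7]
finger_gap: 0.0854
```

Request:
jog_arm(
  plan=[
    [0.015,0.0275,0,0,0,3],
    [0.015,0.0275,0,0,0,3],
    [0.015,0.0275,0,0,0,3],
    [0.015,0.0275,0,0,0,3],
    [0.015,0.0275,0,0,0,3],
    [0.015,0.0275,0,0,0,3],
    [0.015,0.0275,0,0,0,3],
    [0.015,0.0275,0,0,0,3],
    [0.015,0.0275,0,0,0,3],
    [0.018,0.0275,0,0,0,3],
  ],
)

```text
clock: 2.1
tcp_pos: [0.4623, -0.0012, 0.2311]
orientation: [-0.0, 0.787, 0.617, -0.0]
wrist_force: [0.8, 0.3, 0.0]
finger_gap: 0.0853
```

```bash
python3 - <<'E'
from h import *
s=get_state();print(s)
b=shot("top","top1"); shot("scene","scene1")
from scipy.spatial.transform import Rotation as R
q=s["orientation"];M=R.from_quat(np.r_[q[1:],q[0]]).as_matrix();print(M, np.degrees(np.arctan2(M[1,1],M[0,1])))
E
```

```text
{'clock': 2.1, 'joint_pos': array([-1.76362933e-01,  9.59915911e-02, -2.27716400e-01,  1.24767394e+00,
       -1.10690128e-04,  1.63503219e+00]), 'qvel': array([ 0.6837808 ,  0.33922208,  0.37549306,  0.02720908, -0.00108948,
        0.16138928]), 'tau': array([ -2.47626185, -37.6145339 ,  27.86806583,   0.27215109,
         0.08272313,  -0.15762886]), 'tcp_pos': array([ 0.46232116, -0.0011656 ,  0.2310699 ]), 'orientation': array([-1.81438784e-04,  7.86855792e-01,  6.17136835e-01, -2.36382572e-04]), 'wrist_force': array([0.8211496 , 0.33624755, 0.04493625]), 'ft_torque': array([-0.06649035,  0.03136306,  0.03979964]), 'finger_gap': 0.0853287799016349}
[[ 2.38284141e-01  9.71195301e-01 -5.95943106e-04]
 [ 9.71195473e-01 -2.38284187e-01 -6.22846890e-06]
 [-1.48052878e-04 -5.77293101e-04 -9.99999822e-01]] -13.785296157382913
```

View pics/scene1.png

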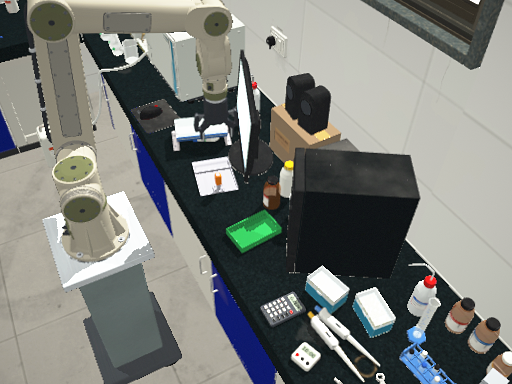

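```bash
python3 - <<'E'
from h import *
b=cv2.imread("pics/scene1.png");h=cv2.cvtColor(b,cv2.COLOR_BGR2HSV).astype(int)
m=(h[...,0]>4)&(h[...,0]<22)&(h[...,1]>130);m[:150]=0;m[200:]=0;m[:,:190]=0;m[:,245:]=0
p=np.argwhere(m);print(p.min(0),p.max(0),p.mean(0),len(p))
c=p.mean(0)[::-1]; print("grip at z~.056",onz("scene",[c],.056))
print(proj("scene",[[.462,-.002,.034],[.462,-.002,.078],[.462,-.001,.231]]))
t=p[p[:,0]<=p[:,0].min()+1].mean(0)[::-1];print("top of grip",t,onz("scene",[t],.078))
crop(b,150,80,270,220,5,"s1c")
s=get_state();print(s["tcp_pos"],s["qvel"][:2])
E
```

```text
[174 215] [184 220] [179.23076923 217.67307692] 52
grip at z~.056 [[ 0.46020896 -0.00259971  0.056     ]]
[[218.264032   183.3233346 ]
 [217.8323992  174.53252637]
 [216.09223604 141.20081155]]
top of grip [217.5 174.5] [[ 0.46102466 -0.00129641  0.078     ]]
[ 4.63549150e-01 -2.05858466e-05  2.30867592e-01] [-0.05489182 -0.02135716]
```

View pics/s1c.png

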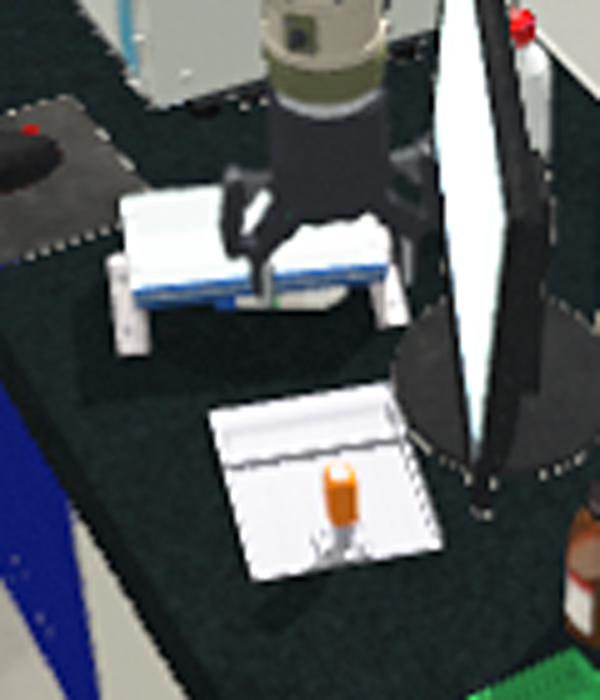

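View pics/top1.png

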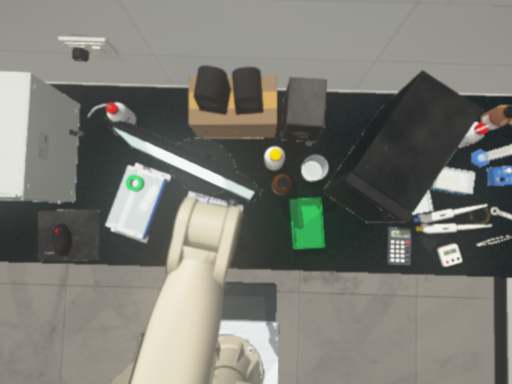

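Request:
jog_arm(
  plan=[
    [-0.002,-0.002,-0.02,0,0,0],
    [0,0,-0.02,0,0,0],
    [0,0,-0.02,0,0,0],
    [0,0,-0.02,0,0,0],
    [0,0,-0.02,0,0,0],
    [0,0,-0.02,0,0,0],
    [0,0,-0.02,0,0,0],
    [0,0,-0.02,0,0,0],
    [0,0,-0.02,0,0,0],
    [0,0,-0.011,0,0,0],
  ],
)

```text
clock: 3.2
tcp_pos: [0.4587, -0.0049, 0.0387]
orientation: [-0.001, 0.788, 0.616, -0.001]
wrist_force: [0.4, 0.1, 0.5]
finger_gap: 0.0854
```

Request:
jog_arm(
  plan=[
    [0,0,0,0,0,0],
    [0,0,0,0,0,0],
    [0,0,0,0,0,0],
    [0,0,0,0,0,0],
    [0,0,0,0,0,0],
    [0,0,0,0,0,0],
    [0,0,0,0,0,0],
    [0,0,0,0,0,0],
    [0,0,0,0,0,0],
    [0,0,0,0,0,0],
  ],
  hand=0,
)

```text
clock: 4.2
tcp_pos: [0.4612, -0.0047, 0.0413]
orientation: [0.001, 0.788, 0.616, 0.001]
wrist_force: [-0.3, -0.2, 6.6]
finger_gap: 0.0213
```

```bash
python3 - <<'E'
from h import *
s=get_state();print(s["tcp_pos"],s["finger_gap"],s["wrist_force"],s["ft_torque"])
b=shot("top","top2");crop(b,90,150,260,260,4,"t2c");b=shot("scene","scene2");crop(b,150,80,270,220,5,"s2c")
print("tube via scene",onz("scene",[[195.6,140.4],[219.4,137]],.012))
E
```

```text
[ 0.46123311 -0.00465868  0.04131246] 0.021278660431200132 [-0.33335383 -0.24074702  6.62157857] [ 0.11408313  0.31791733 -0.03611842]
tube via scene [[0.49752185 0.28539528 0.012     ]
 [0.59259235 0.26017166 0.012     ]]
```

View pics/t2c.png

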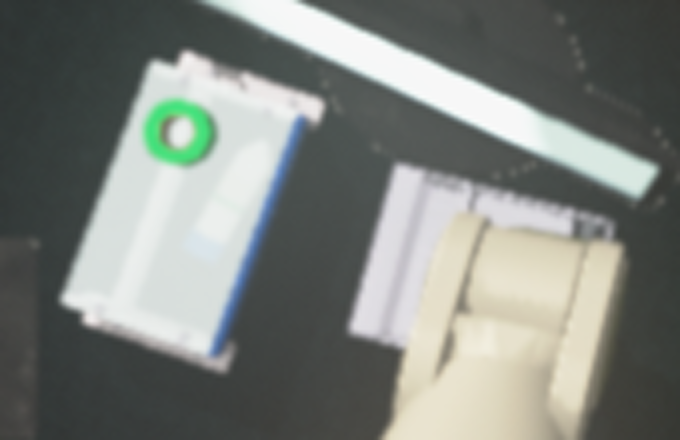

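View pics/s2c.png

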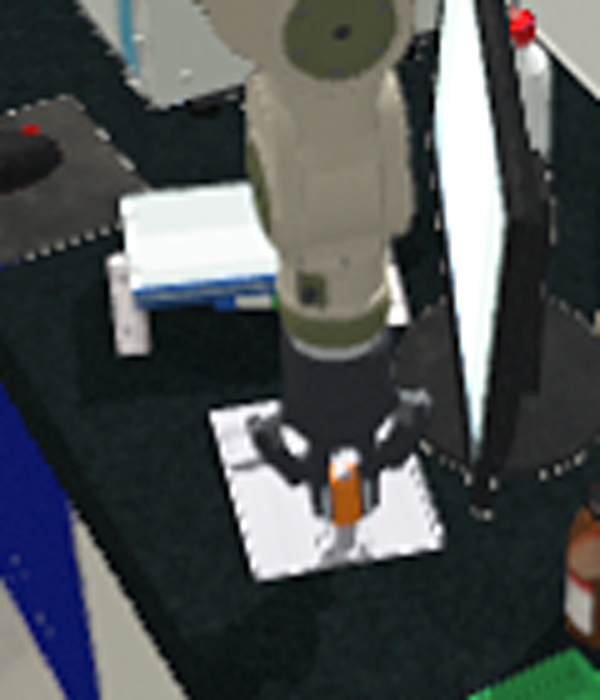

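Request:
jog_arm(
  plan=[
    [0,0,0.002,0,0,0],
    [0,0.006,0,0,0,-0.4],
    [0,0.006,0,0,0,-0.4],
    [0,0.007,0,0,0,-0.5],
    [0,0.007,0,0,0,-0.5],
    [0,0.007,0,0,0,-0.5],
    [0,0.007,0,0,0,-0.5],
    [0,0.006,0,0,0,-0.5],
    [0,0.006,0,0,0,-0.4],
    [0,0,0,0,0,0],
  ],
)

```text
clock: 5.3
tcp_pos: [0.4603, 0.0482, 0.0423]
orientation: [-0.0, 0.807, 0.591, 0.0]
wrist_force: [0.6, 1.1, -2.4]
finger_gap: 0.0211
```

```bash
python3 - <<'E'
from h import *
s=get_state();print(s["tcp_pos"],s["finger_gap"],s["wrist_force"],s["orientation"])
b=shot("top","top3");crop(b,90,150,260,260,4,"t3c");b=shot("scene","scene3");crop(b,150,80,270,220,5,"s3c")
E
```

```text
[0.46027176 0.0482225  0.04232016] 0.021110690021287452 [ 0.63657425  1.07733619 -2.43608385] [-1.80662984e-05  8.06774642e-01  5.90859268e-01  4.14567284e-05]
```

View pics/t3c.png

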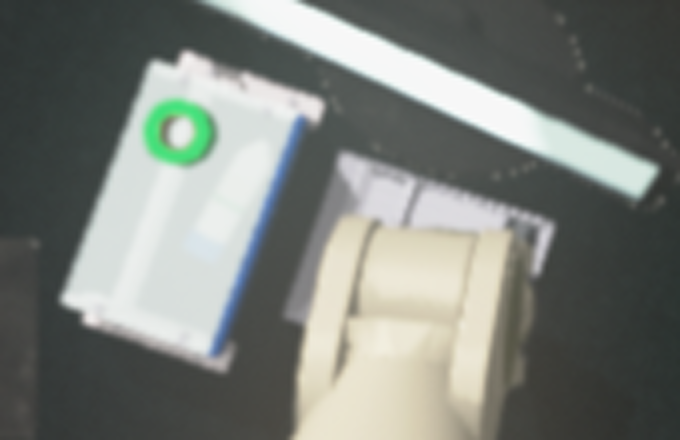

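View pics/s3c.png

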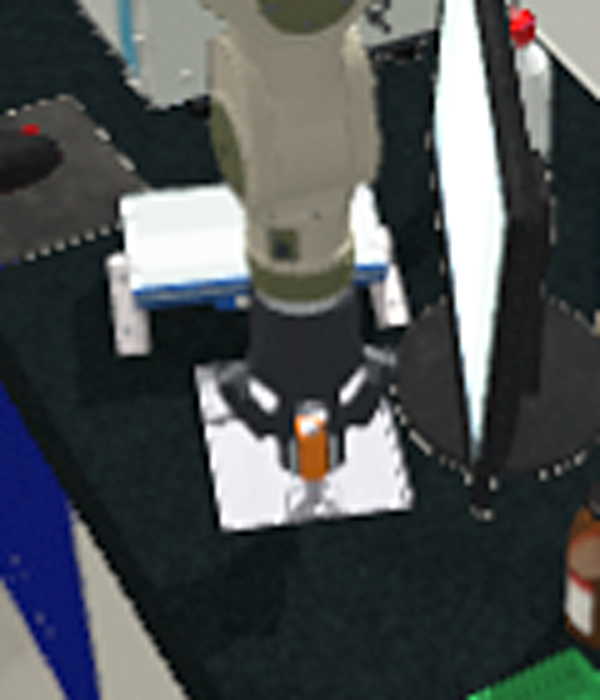

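```bash
python3 - <<'E'
from h import *
f=lambda a:np.array(a)/4+np.array([90,150])-0.375
a=onz("top",f([[341,152],[286,320],[555,222]]),0.003);print(a,np.linalg.norm(a[0]-a[1]),np.linalg.norm(a[0]-a[2]))
d=a[0]-a[1];print(np.degrees(np.arctan2(d[1],d[0]))+90);d=a[0]-a[2];print(np.degrees(np.arctan2(d[1],d[0])))
O=np.array([.509,.2425]);u=np.array([np.cos(np.radians(72.1)),np.sin(np.radians(72.1))]);v=np.array([-u[1],u[0]])
for p in a: print((p[:2]-O)@u,(p[:2]-O)@v)
g=get_state()["tcp_pos"][:2];print("tcp",(g-O)@u,(g-O)@v)
E
```

```text
[[0.57984564 0.19343869 0.003     ]
 [0.44125099 0.23247456 0.003     ]
 [0.52765865 0.0159957  0.003     ]] 0.14398707058456053 0.18495809254989196
74.26986153649034
73.6110904655663
-0.02491159376156779 -0.08249563588549105
-0.03036325758395527 0.06138819175712795
-0.2098053651563936 -0.08737306339313311
tcp -0.2004318202189719 -0.01363955941007888
```

Request:
jog_arm(
  plan=[
    [-0.001,0,-0.001,0,0,-0.5],
    [0,0,0,0,0,-0.5],
    [0,0,0,0,0,-0.4],
    [0.0015,0.0048,0,0,0,0],
    [0.0015,0.0048,0,0,0,0],
    [0.0015,0.0048,0,0,0,0],
    [0.0016,0.0048,0,0,0,0],
    [0.0015,0.0048,0,0,0,0],
    [0.0016,0.0048,0,0,0,0],
    [0.0015,0.0048,0,0,0,0],
  ],
)

```text
clock: 6.4
tcp_pos: [0.4702, 0.0815, 0.0414]
orientation: [0.0, 0.814, 0.581, 0.0]
wrist_force: [0.0, -0.8, -0.6]
finger_gap: 0.0213
```

Request:
jog_arm(
  plan=[
    [0.0015,0.0048,0,0,0,0],
    [0.0015,0.0048,0,0,0,0],
    [0.0016,0.0048,0,0,0,0],
    [0.0015,0.0048,0,0,0,0],
    [0.0015,0.0048,0,0,0,0],
    [0.0015,0.0048,0,0,0,0],
    [0.0016,0.0048,0,0,0,0],
    [0.0015,0.0048,0,0,0,0],
    [0.0016,0.0048,0,0,0,0],
    [0.0015,0.0048,0,0,0,0],
  ],
)

```text
clock: 7.4
tcp_pos: [0.4855, 0.1294, 0.0413]
orientation: [0.0, 0.814, 0.581, -0.0]
wrist_force: [-0.8, -2.4, 0.7]
finger_gap: 0.0213
```

```bash
python3 - <<'E'
from h import *
s=get_state();print(s["tcp_pos"],s["finger_gap"],s["wrist_force"],s["orientation"])
O=np.array([.509,.2425]);u=np.array([np.cos(np.radians(72.1)),np.sin(np.radians(72.1))]);v=np.array([-u[1],u[0]])
g=get_state()["tcp_pos"][:2];print("tcp",(g-O)@u,(g-O)@v)
b=shot("top","top4");crop(b,90,150,260,260,4,"t4c");b=shot("scene","scene4");crop(b,150,80,270,220,5,"s4c")
E
```

```text
[0.48546809 0.1294232  0.04134596] 0.021313096675719637 [-0.76942451 -2.37763553  0.7157849 ] [ 9.10587291e-05  8.14180189e-01  5.80612272e-01 -8.08317740e-06]
tcp -0.114835936652814 -0.012362065291530847
```

View pics/t4c.png

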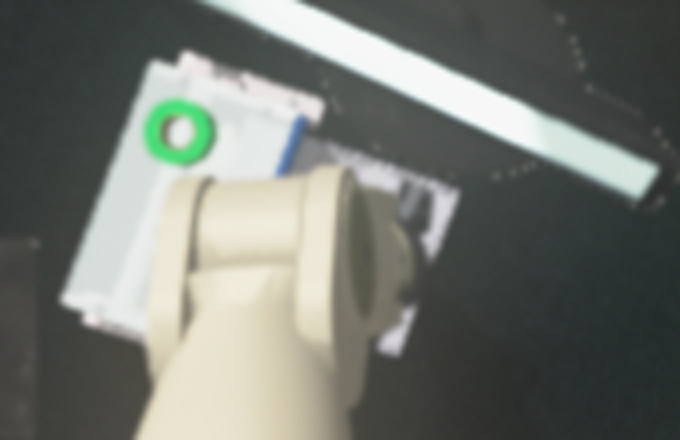

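View pics/s4c.png

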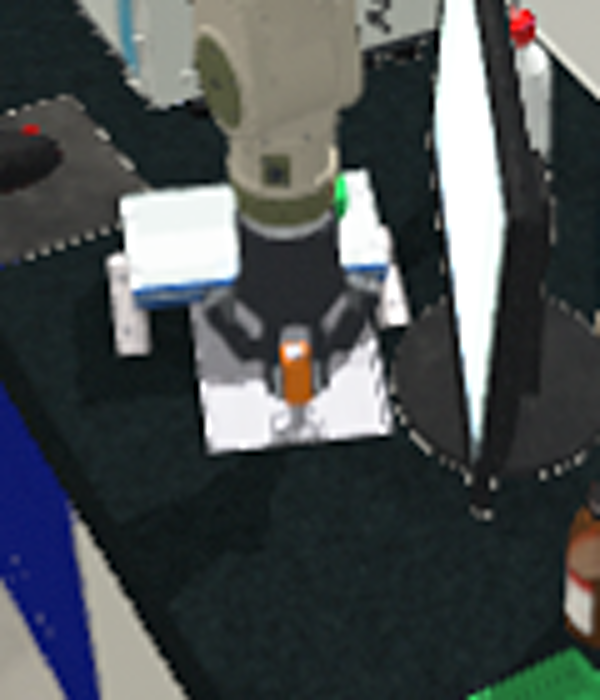

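Request:
jog_arm(
  plan=[
    [0.0015,0.0048,0,0,0,0],
    [0.0015,0.0048,0,0,0,0],
    [0.0016,0.0048,0,0,0,0],
    [0.0015,0.0048,0,0,0,0],
    [0.0015,0.0048,0,0,0,0],
    [0.0015,0.0048,0,0,0,0],
    [0.0016,0.0048,0,0,0,0],
    [0.0015,0.0048,0,0,0,0],
    [0.0016,0.0048,0,0,0,0],
    [0.0015,0.0048,0,0,0,0],
  ],
)

```text
clock: 8.5
tcp_pos: [0.5008, 0.1776, 0.0414]
orientation: [0.0, 0.814, 0.581, 0.0]
wrist_force: [-0.3, -1.7, 1.8]
finger_gap: 0.0213
```

```bash
python3 - <<'E'
from h import *
s=get_state();print(s["tcp_pos"],s["finger_gap"],s["wrist_force"],s["orientation"])
O=np.array([.509,.2425]);u=np.array([np.cos(np.radians(72.1)),np.sin(np.radians(72.1))]);v=np.array([-u[1],u[0]])
g=get_state()["tcp_pos"][:2];print("tcp",(g-O)@u,(g-O)@v)
b=shot("top","top5");crop(b,90,150,260,260,4,"t5c");b=shot("scene","scene5");crop(b,150,80,270,220,5,"s5c")
E
```

```text
[0.50084905 0.17761512 0.0413525 ] 0.02132354992027965 [-0.30421523 -1.72384127  1.80069877] [4.52597898e-06 8.14138045e-01 5.80671356e-01 1.37499248e-04]
tcp -0.06424934194442425 -0.012186395345265154
```

View pics/t5c.png

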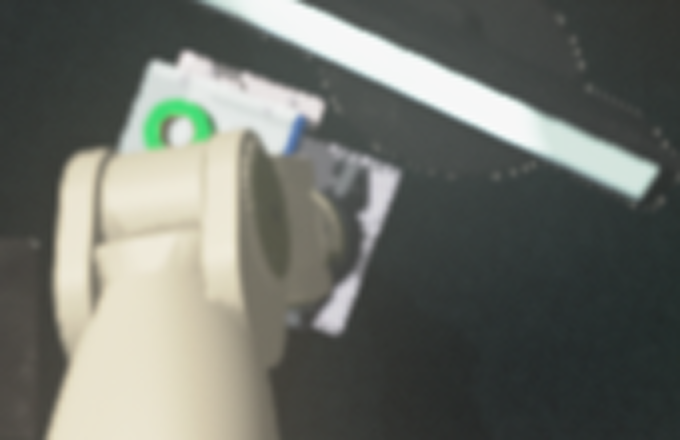

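View pics/s5c.png

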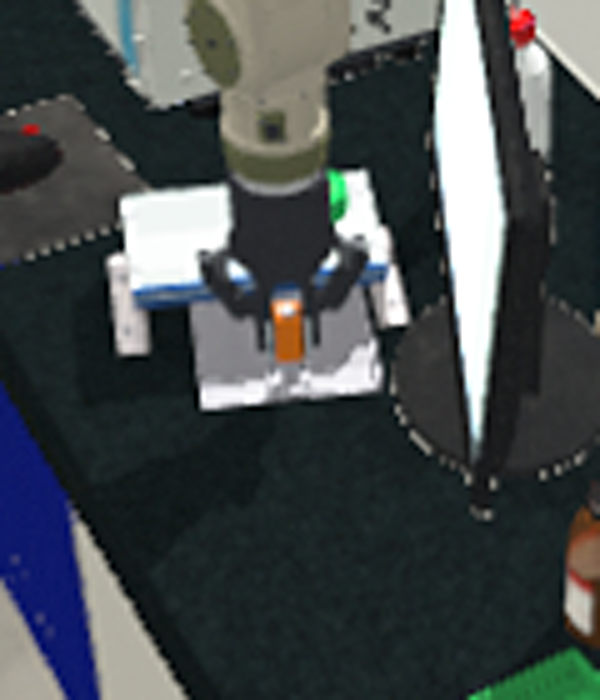

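Request:
jog_arm(
  plan=[
    [0.0008,0.0024,0,0,0,0],
    [0.0008,0.0024,0,0,0,0],
    [0.0008,0.0024,0,0,0,0],
    [0.0008,0.0024,0,0,0,0],
    [0,0,0,0,0,0],
    [0,0,0,0,0,0],
    [0,0,0,0,0,0],
    [0,0,0,0,0,0],
    [0,0,0,0,0,0],
    [0,0,0,0,0,0],
  ],
)

```text
clock: 9.6
tcp_pos: [0.504, 0.1868, 0.0414]
orientation: [-0.0, 0.814, 0.581, 0.0]
wrist_force: [0.5, 1.5, 1.4]
finger_gap: 0.0211
```

```bash
python3 - <<'E'
from h import *
s=get_state();print(s["tcp_pos"],s["finger_gap"],s["wrist_force"],s["ft_torque"])
O=np.array([.509,.2425]);u=np.array([np.cos(np.radians(72.1)),np.sin(np.radians(72.1))]);v=np.array([-u[1],u[0]])
g=get_state()["tcp_pos"][:2];print("tcp",(g-O)@u,(g-O)@v)
E
```

```text
[0.50395621 0.18682652 0.04136012] 0.021109601122872176 [0.51848373 1.52141413 1.41907133] [ 0.1902892  -0.05914065  0.00357999]
tcp -0.05452881757734701 -0.012311973347439206
```

Request:
jog_arm(
  plan=[
    [0.0006,0.0019,0,0,0,0],
    [0,0,0,0,0,0],
    [0.0006,0.0019,0,0,0,0],
    [0,0,0,0,0,0],
    [0,0,0,0,0,0],
    [0,0,0,0,0,0],
    [0,0,0,0,0,0],
    [0,0,0,0,0,0],
    [0,0,0,0,0,0],
    [0,0,0,0,0,0],
  ],
)

```text
clock: 10.6
tcp_pos: [0.5041, 0.1878, 0.0414]
orientation: [0.002, 0.815, 0.58, -0.002]
wrist_force: [-3.4, -10.7, 6.4]
finger_gap: 0.0212
```

```bash
python3 - <<'E'
from h import *
s=get_state();print(s["tcp_pos"],s["finger_gap"],s["wrist_force"],s["ft_torque"])
O=np.array([.509,.2425]);u=np.array([np.cos(np.radians(72.1)),np.sin(np.radians(72.1))]);v=np.array([-u[1],u[0]])
g=get_state()["tcp_pos"][:2];print("tcp",(g-O)@u,(g-O)@v)
b=shot("top","top6");crop(b,90,150,260,260,4,"t6c");b=shot("scene","scene6");crop(b,170,110,240,180,10,"s6c")
E
```

```text
[0.50411383 0.1877566  0.04138174] 0.021249082697521033 [ -3.35820854 -10.68399348   6.44599962] [-1.65129272  0.41834711  0.11109003]
tcp -0.05359530786113516 -0.012176093822202647
```

View pics/s6c.png

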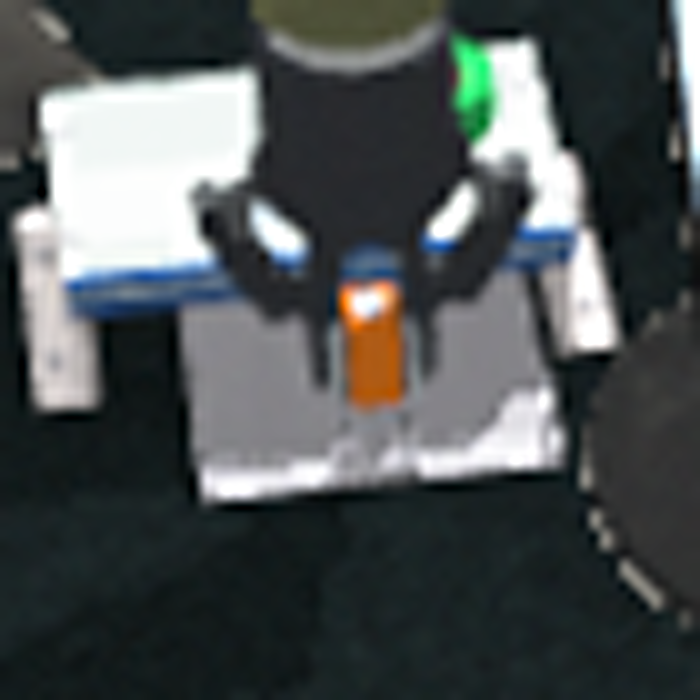

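Request:
jog_arm(
  plan=[
    [-0.0006,-0.0019,0,0,0,0],
    [0,0,0,0,0,0],
    [-0.0003,-0.001,0,0,0,0],
    [-0.0006,-0.0019,0,0,0,0],
    [-0.0009,-0.0029,0,0,0,0],
    [-0.0012,-0.0038,0,0,0,0],
    [-0.0015,-0.0048,0,0,0,0],
    [-0.0015,-0.0048,0,0,0,0],
    [-0.0015,-0.0048,0,0,0,0],
    [-0.0015,-0.0048,0,0,0,0],
  ],
)

```text
clock: 11.7
tcp_pos: [0.4953, 0.1593, 0.0414]
orientation: [0.0, 0.814, 0.581, 0.0]
wrist_force: [-0.2, 1.5, 0.6]
finger_gap: 0.0211
```

Request:
jog_arm(
  plan=[
    [-0.0015,-0.0048,0,0,0,0],
    [-0.0015,-0.0048,0,0,0,0],
    [-0.0015,-0.0048,0,0,0,0],
    [-0.0015,-0.0048,0,0,0,0],
    [-0.0015,-0.0048,0,0,0,0],
    [-0.0015,-0.0048,0,0,0,0],
    [-0.0015,-0.0048,0,0,0,0],
    [-0.0015,-0.0048,0,0,0,0],
    [-0.0015,-0.0048,0,0,0,0],
    [-0.0015,-0.0048,0,0,0,0],
  ],
)

```text
clock: 12.7
tcp_pos: [0.4803, 0.1114, 0.0414]
orientation: [0.0, 0.814, 0.581, 0.0]
wrist_force: [0.4, 2.2, 1.6]
finger_gap: 0.0213
```

Request:
jog_arm(
  plan=[
    [-0.0015,-0.0048,0,0,0,0],
    [-0.0015,-0.0048,0,0,0,0],
    [-0.0015,-0.0048,0,0,0,0],
    [-0.0015,-0.0048,0,0,0,0],
    [-0.0015,-0.0048,0,0,0,0],
    [-0.0015,-0.0048,0,0,0,0],
    [-0.0015,-0.0048,0,0,0,0],
    [-0.0015,-0.0048,0,0,0,0],
    [-0.0015,-0.0048,0,0,0,0],
    [-0.0015,-0.0048,0,0,0,0],
  ],
)

```text
clock: 13.7
tcp_pos: [0.4653, 0.0634, 0.0413]
orientation: [0.0, 0.814, 0.581, 0.0]
wrist_force: [0.3, 1.3, 3.1]
finger_gap: 0.0213
```

Request:
jog_arm(
  plan=[
    [-0.0015,-0.0048,0,0,0,0],
    [-0.0015,-0.0048,0,0,0,0],
    [-0.0015,-0.0048,0,0,0,0],
    [-0.0015,-0.0048,0,0,0,0],
    [-0.0015,-0.0048,0,0,0,0],
    [-0.0015,-0.0048,0,0,0,0],
    [-0.0012,-0.0038,0,0,0,0],
    [-0.0009,-0.0029,0,0,0,0],
    [-0.0006,-0.0019,0,0,0,0],
    [-0.0003,-0.001,0,0,0,0],
  ],
)

```text
clock: 14.7
tcp_pos: [0.4534, 0.0252, 0.0413]
orientation: [0.0, 0.814, 0.581, 0.0]
wrist_force: [0.4, 1.7, 2.7]
finger_gap: 0.0211
```

```bash
python3 - <<'E'
from h import *
s=get_state();print(s["tcp_pos"],s["finger_gap"],s["wrist_force"],s["ft_torque"])
O=np.array([.509,.2425]);u=np.array([np.cos(np.radians(72.1)),np.sin(np.radians(72.1))]);v=np.array([-u[1],u[0]])
g=get_state()["tcp_pos"][:2];print("tcp",(g-O)@u,(g-O)@v)
b=shot("top","top7");crop(b,90,150,260,260,4,"t7c");b=shot("scene","scene7");crop(b,150,80,270,220,5,"s7c")
E
```

```text
[0.45340782 0.02523043 0.04134994] 0.02113172177666233 [0.41079903 1.74801751 2.71102078] [ 0.38485479 -0.16438146  0.0176572 ]
tcp -0.22383913111934825 -0.01387803281147096
```

View pics/t7c.png

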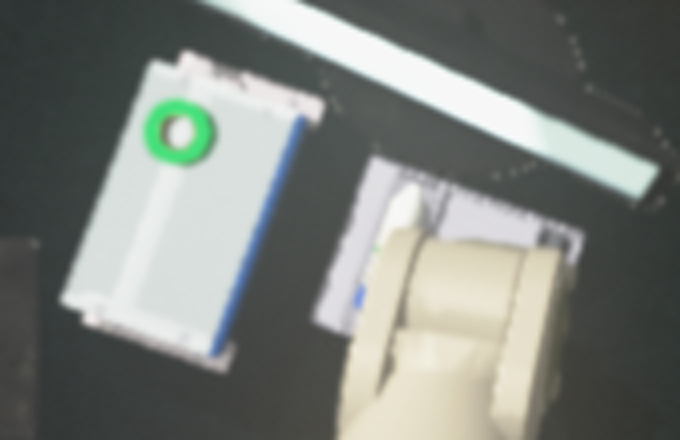

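View pics/s7c.png

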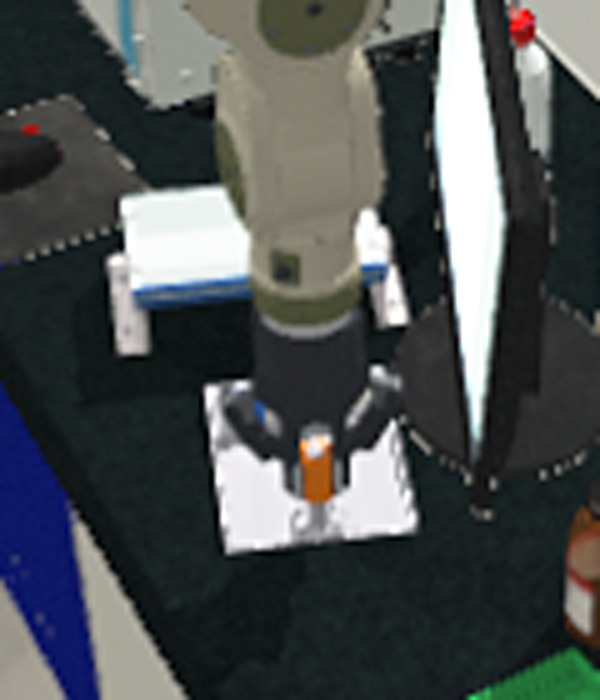

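Request:
jog_arm(
  plan=[
    [0,0,0,0,0,0],
    [0,0,0,0,0,0],
    [0,0,0,0,0,0],
    [0,0,0,0,0,0],
    [0,0,0,0,0,0],
    [0,0,0.005,0,0,0],
    [0,0,0.01,0,0,0],
    [0,0,0.015,0,0,0],
    [0,0,0.02,0,0,0],
    [0,0,0.03,0,0,0],
  ],
  hand=1,
)

```text
clock: 15.8
tcp_pos: [0.4525, 0.0255, 0.1219]
orientation: [-0.001, 0.814, 0.581, -0.001]
wrist_force: [1.0, -0.6, -0.5]
finger_gap: 0.0856
```

Request:
jog_arm(
  plan=[
    [0,0,0.03,0,0,0],
    [0,0,0.03,0,0,0],
    [0,-0.02,0.02,0,0,8.5],
    [-0.005,-0.02,0,0,0,8.5],
    [-0.005,-0.02,0,0,0,8.5],
    [-0.005,-0.02,0,0,0,8.5],
    [-0.005,-0.02,0,0,0,8.5],
    [-0.005,-0.02,0,0,0,8.5],
    [-0.005,-0.02,0,0,0,8.5],
    [-0.005,-0.02,0,0,0,8.5],
  ],
)

```text
clock: 16.8
tcp_pos: [0.4182, -0.1354, 0.2023]
orientation: [0.001, 0.347, 0.938, -0.0]
wrist_force: [-0.1, 0.5, -0.1]
finger_gap: 0.0851
```

Request:
jog_arm(
  plan=[
    [0,-0.02,0,0,0,8.5],
    [0,-0.02,0,0,0,8.5],
    [0,0,0,0,0,0],
    [0,0,0,0,0,0],
    [0,0,0,0,0,0],
    [0,0,0,0,0,0],
    [0,0,0,0,0,0],
    [0,0,0,0,0,0],
    [0,0,0,0,0,0],
    [0,0,0,0,0,0],
  ],
)

```text
clock: 17.8
tcp_pos: [0.4184, -0.1745, 0.2013]
orientation: [-0.0, 0.208, 0.978, 0.0]
wrist_force: [-0.4, -0.6, 0.6]
finger_gap: 0.0851
```

```bash
python3 - <<'E'
from h import *
s=get_state();print(s["tcp_pos"],s["finger_gap"],s["orientation"],s["joint_pos"])
b=shot("top","top8");crop(b,150,170,270,260,6,"t8c");b=shot("scene","scene8");crop(b,150,80,270,220,5,"s8c")
E
```

```text
[ 0.4184439  -0.17445773  0.20131077] 0.08506711060830033 [-1.16580416e-05  2.07965791e-01  9.78136097e-01  7.60842867e-05] [-5.72488300e-01  9.12453834e-02 -3.06940899e-01  1.17268587e+00
  1.33974041e-04 -1.53498665e-01]
```

View pics/t8c.png

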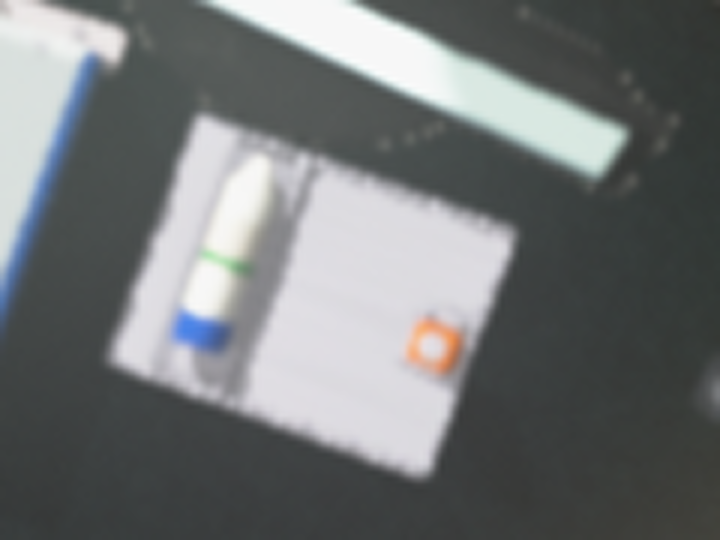

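View pics/s8c.png

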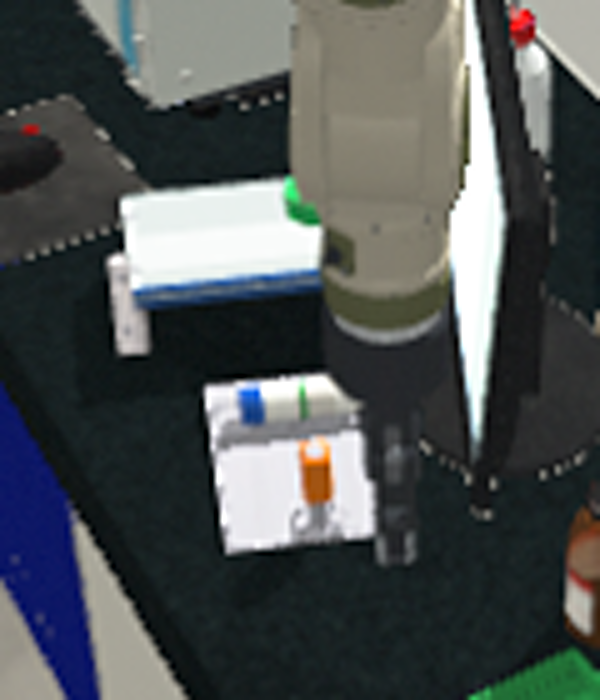

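```bash
python3 - <<'E'
from h import *
f=lambda a:np.array(a)/6+np.array([150,170])-0.42
a=onz("top",f([[198,349],[263,152],[225,261]]),0.02);print("cap end, tip, band",a,np.linalg.norm(a[0]-a[1]))
d=a[0]-a[1];print("tube y yaw",np.degrees(np.arctan2(d[1],d[0])),"mid",(a[0]+a[1])/2)
c=onz("top",f([[200,113],[108,360],[430,478],[517,232]]),.004);print("scoop",c,c.mean(0))
for i,j in((0,3),(1,2)):
    d=c[i]-c[j];yaw=np.arctan2(d[1],d[0]);print(np.degrees(yaw),np.linalg.norm(d))
for i,j in((1,0),(2,3)):
    d=c[i]-c[j];print(np.degrees(np.arctan2(d[1],d[0])),np.linalg.norm(d))
g=onz("top",f([[436,346]]),.078);print("grip",g)
yaw=np.radians(72);x=np.array([np.cos(yaw),np.sin(yaw)])
print("bed from ctr",c.mean(0)[:2]+x*.0475,"bed from grip",g[0,:2]+x*.125)
b=cv2.imread("pics/scene8.png")
fs=lambda a:np.array(a)/5+np.array([150,80])-0.4
print("scene cap/band",onz("scene",fs([[250,404],[303,400]]),.02))
E
```

```text
cap end, tip, band [[0.44981348 0.15966028 0.02      ]
 [0.55673534 0.12895012 0.02      ]
 [0.4974151  0.14707855 0.02      ]] 0.11124476178468111
tube y yaw 163.97484230537628 mid [0.50327441 0.1443052  0.02      ]
scoop [[ 0.57796552  0.16678351  0.004     ]
 [ 0.44204886  0.21122516  0.004     ]
 [ 0.38361904  0.03414755  0.004     ]
 [ 0.51814101 -0.00851726  0.004     ]] [0.48044361 0.10090974 0.004     ]
71.15688071429229 0.18522778295902317
71.73879966637384 0.18646855808968035
161.89343556071168 0.14299789505655391
162.40312415328611 0.1411256448961156
grip [[0.45630565 0.0268177  0.078     ]]
bed from ctr [0.49512192 0.14608492] bed from grip [0.49493278 0.14569977]
scene cap/band [[0.45882634 0.15814167 0.02      ]
 [0.49694768 0.14332823 0.02      ]]
```

Request:
jog_arm(
  plan=[
    [0.008,0.032,0,0,0,0.6],
    [0.008,0.032,0,0,0,0.6],
    [0.008,0.032,0,0,0,0.6],
    [0.008,0.032,0,0,0,0.6],
    [0.008,0.032,0,0,0,0.6],
    [0.008,0.032,0,0,0,0.6],
    [0.009,0.032,0,0,0,0.6],
    [0.009,0.032,0,0,0,0.6],
    [0.009,0.032,0,0,0,0.6],
    [0.009,0.031,0,0,0,0.6],
  ],
)

```text
clock: 18.9
tcp_pos: [0.5027, 0.1458, 0.2013]
orientation: [0.0, 0.156, 0.988, 0.0]
wrist_force: [0.3, -0.6, 0.1]
finger_gap: 0.0854
```

Request:
jog_arm(
  plan=[
    [0,0,0,0,0,0],
    [0,0,-0.03,0,0,0],
    [0,0,-0.03,0,0,0],
    [0,0,-0.03,0,0,0],
    [0,0,-0.02,0,0,0],
    [0,0,-0.01,0,0,0],
    [0,0,0,0,0,0],
    [0,0,0,0,0,0],
    [0,0,0,0,0,0],
    [0,0,0,0,0,0],
  ],
)

```text
clock: 19.9
tcp_pos: [0.5034, 0.1444, 0.0826]
orientation: [0.001, 0.157, 0.988, 0.0]
wrist_force: [-0.5, -0.8, 0.2]
finger_gap: 0.0854
```

```bash
python3 - <<'E'
from h import *
s=get_state();print(s["tcp_pos"],s["finger_gap"],s["orientation"],s["joint_pos"])
b=shot("scene","scene9");crop(b,150,80,270,220,5,"s9c")
E
```

```text
[0.50342921 0.14442902 0.08256953] 0.08536755419452069 [1.15079441e-03 1.56562509e-01 9.87667321e-01 3.45344410e-04] [ 1.26026463e-01  3.07946207e-01 -3.43385998e-01  9.17061213e-01
  1.99578311e-05  4.40445263e-01]
```

View pics/s9c.png

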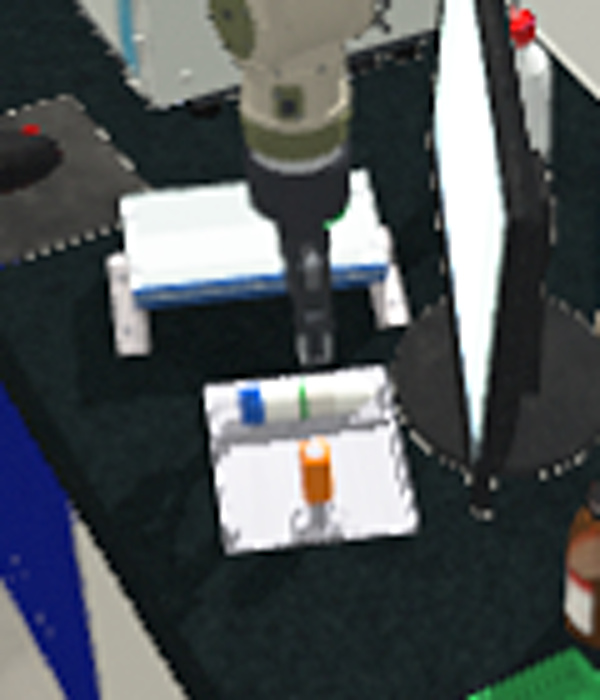

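Request:
jog_arm(
  plan=[
    [0,0,-0.015,0,0,0],
    [0,0,-0.015,0,0,0],
    [0,0,-0.012,0,0,0],
    [0,0,-0.01,0,0,0],
    [0,0,-0.008,0,0,0],
    [0,0,-0.006,0,0,0],
    [0,0,-0.005,0,0,0],
    [0,0,0,0,0,0],
    [0,0,0,0,0,0],
    [0,0,0,0,0,0],
  ],
)

```text
clock: 20.95
tcp_pos: [0.5028, 0.1444, 0.0107]
orientation: [0.0, 0.157, 0.988, 0.0]
wrist_force: [0.2, -0.0, -0.1]
finger_gap: 0.0848
```

Request:
jog_arm(
  plan=[
    [0,0,0,0,0,0],
    [0,0,0,0,0,0],
    [0,0,0,0,0,0],
    [0,0,0,0,0,0],
    [0,0,0,0,0,0],
    [0,0,0,0,0,0],
    [0,0,0,0,0,0],
    [0,0,0,0,0,0],
    [0,0,0,0,0,0],
    [0,0,0,0,0,0],
  ],
  hand=0,
  force=30,
)

```text
clock: 21.95
tcp_pos: [0.5025, 0.1444, 0.0106]
orientation: [0.0, 0.157, 0.988, 0.0]
wrist_force: [-1.5, -0.5, 5.5]
finger_gap: 0.0292
```

```bash
python3 - <<'E'
from h import *
s=get_state();print(s["tcp_pos"],s["finger_gap"],s["wrist_force"],s["ft_torque"])
b=shot("scene","scene10");crop(b,150,80,270,220,5,"s10c")
E
```

```text
[0.50252743 0.14435361 0.01055726] 0.029164436867906533 [-1.48116323 -0.5013422   5.47176183] [-0.11596349  0.25570229  0.02721328]
```

View pics/s10c.png

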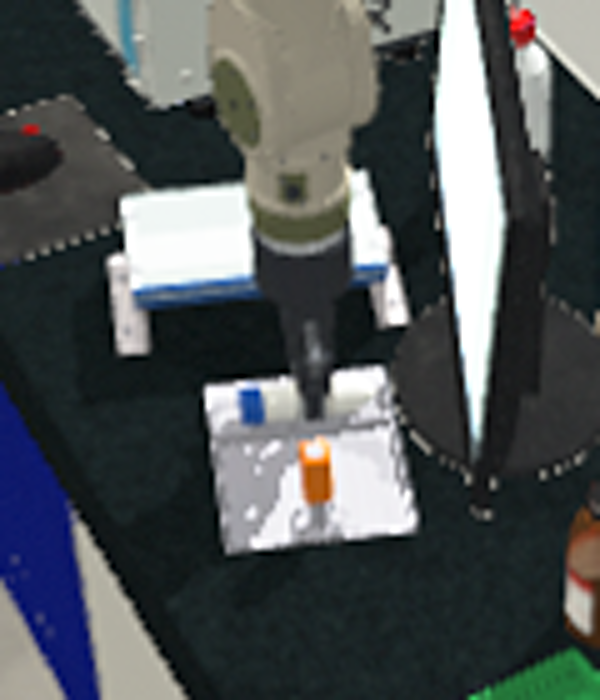

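Request:
jog_arm(
  plan=[
    [0,0,0.004,0,0,0],
    [0,0,0.008,0,0,0],
    [0,0,0.012,0,0,0],
    [0,0,0.02,0,0,0],
    [0,0,0.024,0,0,0],
    [0,0,0.024,0,0,0],
    [0,0,0.024,0,0,0],
    [0,0,0.02,0,0,0],
    [0,0,0.016,0,0,0],
    [0,0,0.008,0,0,0],
  ],
)

```text
clock: 23.0
tcp_pos: [0.5034, 0.1446, 0.1729]
orientation: [0.002, 0.156, 0.988, 0.001]
wrist_force: [-0.1, -0.2, -0.4]
finger_gap: 0.0292
```

Request:
jog_arm(
  plan=[
    [-0.004,-0.007,0,0,0,0],
    [-0.008,-0.014,0,0,0,0],
    [-0.009,-0.016,0,0,0,0],
    [-0.009,-0.016,0,0,0,0],
    [-0.009,-0.016,0,0,0,0],
    [-0.009,-0.016,0,0,0,0],
    [-0.009,-0.016,0,0,0,0],
    [-0.009,-0.016,0,0,0,0],
    [-0.009,-0.016,0,0,0,0],
    [-0.0075,-0.011,0,0,0,0],
  ],
)

```text
clock: 24.0
tcp_pos: [0.4177, -0.0009, 0.1692]
orientation: [-0.001, 0.157, 0.988, -0.0]
wrist_force: [-0.0, 0.0, -0.9]
finger_gap: 0.029
```

```bash
python3 - <<'E'
from h import *
s=get_state();print(s["tcp_pos"],s["finger_gap"],s["wrist_force"],s["ft_torque"])
b=shot("scene","scene11");crop(b,150,80,310,260,4,"s11c")
E
```

```text
[ 0.41772682 -0.00086173  0.169195  ] 0.028955772427595543 [-0.01892764  0.00838203 -0.92373882] [ 0.04117599 -0.00362548 -0.01085502]
```

View pics/s11c.png

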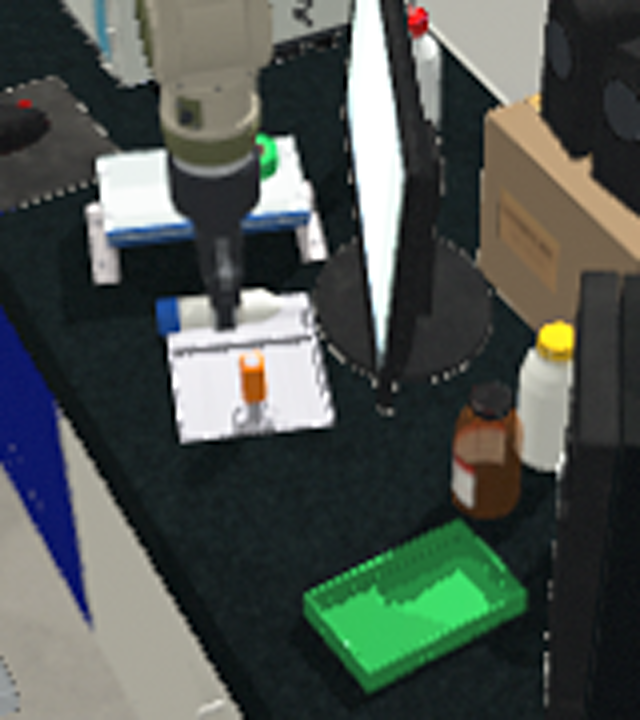

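Request:
jog_arm(
  plan=[
    [0,-0.015,0,0,0,2.3],
    [0,-0.015,0,0,0,2.3],
    [0,-0.015,0,0,0,2.3],
    [0,-0.015,0,0,0,2.3],
    [0,-0.015,0,0,0,2.3],
    [0,-0.015,0,0,0,2.4],
    [0,-0.015,0,0,0,2.4],
    [0,-0.015,0,0,0,2.4],
    [0,-0.015,0,0,0,2.4],
    [0,-0.015,0,0,0,2.4],
  ],
)

```text
clock: 25.05
tcp_pos: [0.4192, -0.15, 0.1697]
orientation: [-0.0, -0.049, 0.999, 0.0]
wrist_force: [0.3, 0.3, -0.7]
finger_gap: 0.0289
```

Request:
jog_arm(
  plan=[
    [0.006,-0.011,0,0,0,0],
    [0.008,-0.011,0,0,0,0],
    [0.008,-0.011,0,0,0,0],
    [0.008,-0.011,-0.01,0,0,0],
    [0.008,-0.011,-0.01,0,0,0],
    [0.008,-0.011,-0.01,0,0,0],
    [0.008,-0.011,-0.01,0,0,0],
    [0.006,-0.011,-0.01,0,0,0],
    [0,0,-0.01,0,0,0],
    [0,0,0,0,0,0],
  ],
)

```text
clock: 26.05
tcp_pos: [0.4787, -0.2369, 0.1082]
orientation: [-0.002, -0.048, 0.999, 0.001]
wrist_force: [0.7, 0.2, -0.8]
finger_gap: 0.0286
```

```bash
python3 - <<'E'
from h import *
s=get_state();print(s["tcp_pos"],s["finger_gap"],s["wrist_force"],s["orientation"])
b=shot("scene","scene12");crop(b,190,130,320,270,5,"s12c");b=shot("top","top12");crop(b,230,130,350,270,5,"t12c")
E
```

```text
[ 0.4786602  -0.23694682  0.10819953] 0.02858858550190489 [ 0.67793963  0.24841971 -0.84031999] [-0.00157388 -0.04765066  0.99886194  0.00132932]
```

View pics/s12c.png

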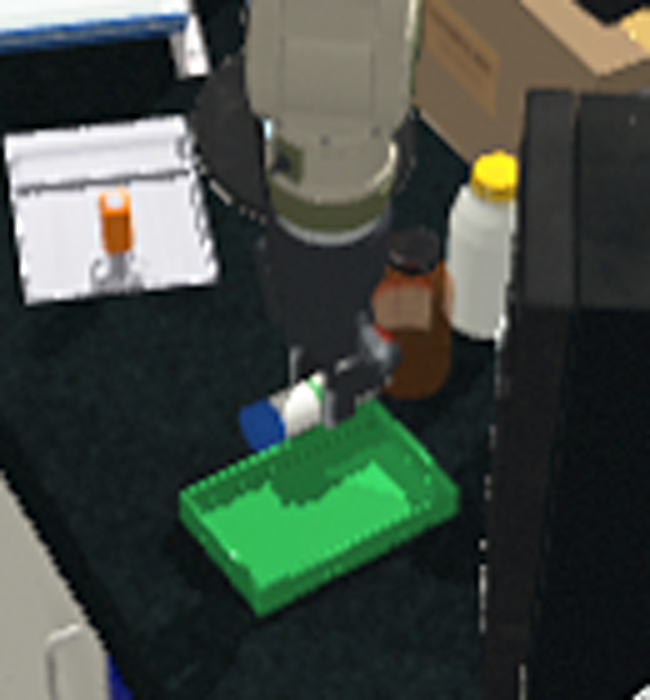

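View pics/t12c.png

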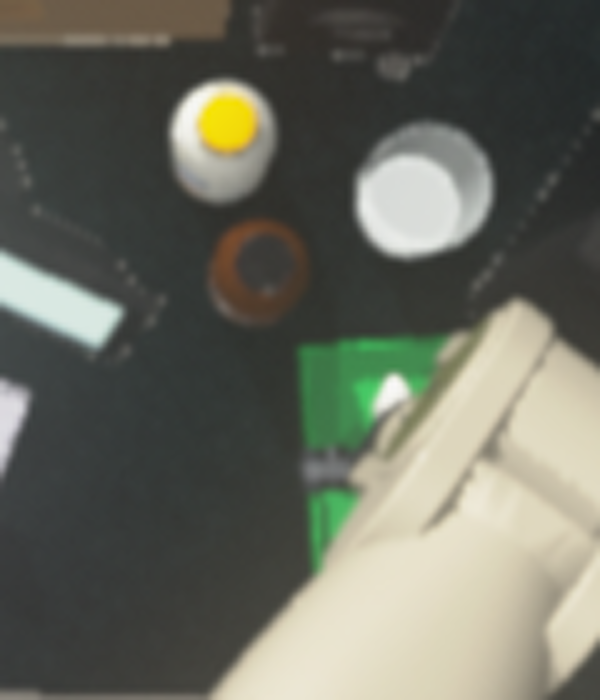

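Request:
jog_arm(
  plan=[
    [0,-0.002,-0.01,0,0,0],
    [0,0,-0.015,0,0,0],
    [0,0,-0.015,0,0,0],
    [0,0,-0.015,0,0,0],
    [0,0,-0.015,0,0,0],
    [0,0,-0.01,0,0,0],
    [0,0,-0.006,0,0,0],
    [0,0,-0.004,0,0,0],
    [0,0,-0.003,0,0,0],
    [0,0,0,0,0,0],
  ],
)

```text
clock: 27.15
tcp_pos: [0.4801, -0.2397, 0.0174]
orientation: [0.0, -0.048, 0.999, -0.0]
wrist_force: [-0.3, 0.4, -0.5]
finger_gap: 0.0286
```

```bash
python3 - <<'E'
from h import *
s=get_state();print(s["tcp_pos"],s["finger_gap"],s["wrist_force"],s["orientation"])
b=shot("scene","scene13");crop(b,190,130,320,270,5,"s13c")
E
```

```text
[ 0.48007075 -0.23968954  0.01739578] 0.028586957448846456 [-0.29388662  0.40014542 -0.4987907 ] [ 1.13761688e-04 -4.79151718e-02  9.98851401e-01 -5.48082933e-05]
```

View pics/s13c.png

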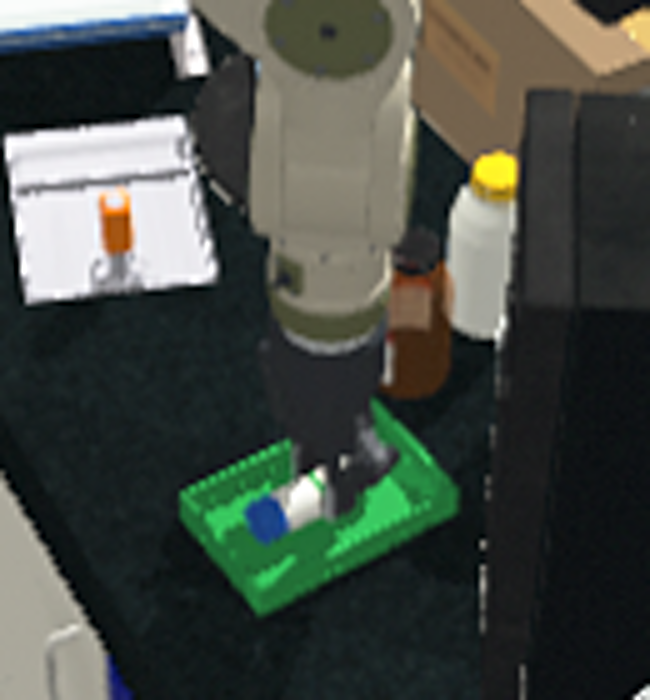

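Request:
jog_arm(
  plan=[
    [0,0,-0.001,0,0,0],
    [0,0,-0.001,0,0,0],
    [0,0,-0.001,0,0,0],
    [0,0,-0.001,0,0,0],
    [0,0,0,0,0,0],
    [0,0,0,0,0,0],
    [0,0,0,0,0,0],
    [0,0,0,0,0,0],
    [0,0,0,0,0,0],
    [0,0,0,0,0,0],
  ],
)

```text
clock: 28.2
tcp_pos: [0.4799, -0.2396, 0.0133]
orientation: [-0.0, -0.048, 0.999, 0.0]
wrist_force: [0.0, -0.1, -0.7]
finger_gap: 0.0291
```

Request:
jog_arm(
  plan=[
    [0,0,0,0,0,0],
    [0,0,0,0,0,0],
    [0,0,0,0,0,0],
    [0,0,0,0,0,0],
    [0,0,0,0,0,0],
    [0,0,0,0,0,0],
    [0,0,0,0,0,0],
    [0,0,0,0,0,0],
    [0,0,0.002,0,0,0],
    [0,0,0.004,0,0,0],
  ],
  hand=0.5,
)

```text
clock: 29.2
tcp_pos: [0.4797, -0.2394, 0.0193]
orientation: [-0.0, -0.048, 0.999, 0.0]
wrist_force: [-0.3, 0.9, 0.6]
finger_gap: 0.043
```

Request:
jog_arm(
  plan=[
    [0,0,0.01,0,0,0],
    [0,0,0.015,0,0,0],
    [0,0,0.02,0,0,0],
    [0,0,0.02,0,0,0],
    [0,0,0.025,0,0,0],
    [0,0,0.03,0,0,0],
    [0,0,0.03,0,0,0],
    [-0.01,0,0.03,0,0,0],
    [-0.02,0,0.01,0,0,0],
    [-0.02,0,0,0,0,0],
  ],
)

```text
clock: 30.2
tcp_pos: [0.4307, -0.2404, 0.2126]
orientation: [0.002, -0.048, 0.999, -0.002]
wrist_force: [0.1, -0.3, -0.3]
finger_gap: 0.0426
```

Request:
jog_arm(
  plan=[
    [-0.02,-0.02,0,0,0,0],
    [-0.02,-0.03,0,0,0,0],
    [-0.02,-0.03,0,0,0,0],
    [-0.02,-0.03,0,0,0,0],
    [-0.02,-0.03,0,0,0,0],
    [-0.02,-0.03,0,0,0,0],
    [0,-0.02,0,0,0,0],
    [0,0,0,0,0,0],
    [0,0,0,0,0,0],
    [0,0,0,0,0,0],
  ],
)

```text
clock: 31.2
tcp_pos: [0.3102, -0.4285, 0.2096]
orientation: [0.0, -0.048, 0.999, 0.0]
wrist_force: [0.7, 1.2, -0.2]
finger_gap: 0.0427
```

```bash
python3 - <<'E'
from h import *
s=get_state();print(s["tcp_pos"],s["finger_gap"],s["wrist_force"])
b=shot("scene","scene14");crop(b,190,130,320,270,5,"s14c");b=shot("top","top14");crop(b,150,130,350,270,4,"t14c")
f=lambda a:np.array(a)/4+np.array([150,130])-0.375
E
```

```text
[ 0.31015707 -0.42850474  0.20962299] 0.042680121598963165 [ 0.69597461  1.23437848 -0.21334041]
```

View pics/s14c.png

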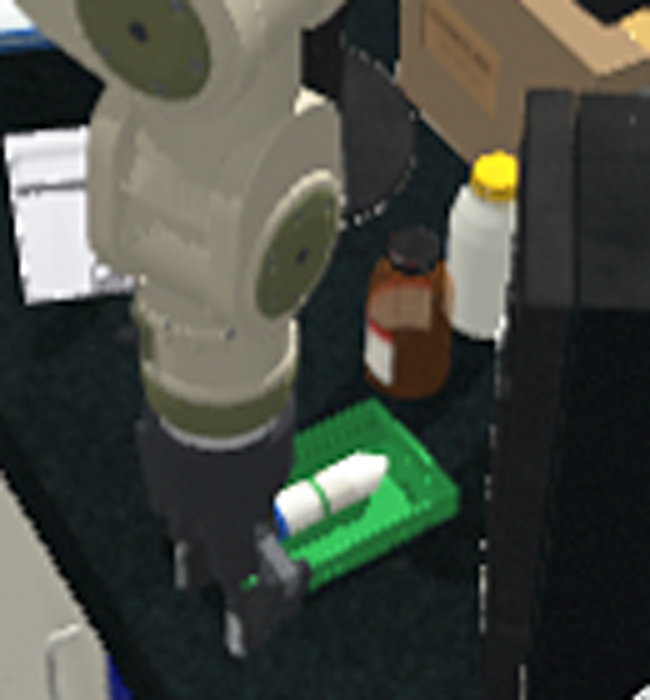

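View pics/t14c.png

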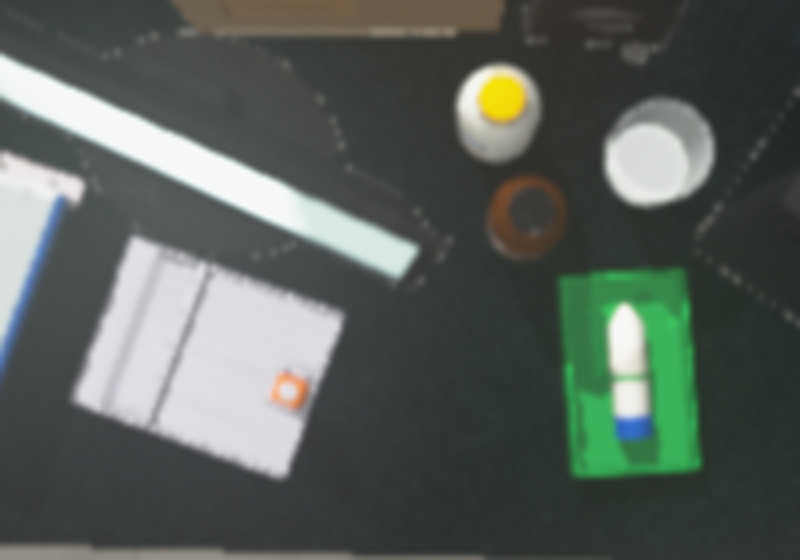

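```bash
python3 - <<'E'
from h import *
a=cv2.imread("pics/top0.png")[120:200,262:335].astype(int);b=cv2.imread("pics/top14.png")[120:200,262:335].astype(int)
print("bystander diff",np.abs(a-b).max(), "calc",np.abs(cv2.imread("pics/top0.png")[222:270,385:415].astype(int)-cv2.imread("pics/top14.png")[222:270,385:415].astype(int)).max())
f=lambda a:np.array(a)/4+np.array([150,130])-0.375
print("tube tip,cap",onz("top",f([[626,303],[634,440]]),.02))
s=get_state();print(s["clock"],np.abs(s["qvel"]).max()); print(hand_in())
E
```

```text
bystander diff 6 calc 6
tube tip,cap [[ 0.53375006 -0.23625776  0.02      ]
 [ 0.42394632 -0.24518288  0.02      ]]
31.3 0.0028232719827638334
the job is handed in; nothing more can be done
None
```

I scooped the tube out from under the shelf, laid it in the green tray, and handed the job in at 31.3 s of the 67 s limit. No verdict was reported, so what follows rests on my own checks.

- **Scooping:** I slid the scoop under the lip until about 11 N of resistance built up with the grip roughly 51 mm outside the lip. That matches the tube touching both the stop and the rail. The arm hid the tube at that moment, so its lying in the bed while under the shelf rests on that force and position, not on a picture.
- **Drawing out:** After I pulled the scoop back, the pictures showed the tube in the bed. It was about 95 mm in front of the lip and about 8 mm off the scoop's centreline.
- **Tube in the tray:** The tube lies flat along the tray, with its middle at about (0.479, -0.241). The tray's centre measures (0.478, -0.239).
- **Scoop:** It was left flat on the worktop where I released it, with its bed about 95 mm in front of the lip.
- **Bystanders:** The before-and-after top pictures of the bottles, the beaker and the calculator match to within image noise.
- **Arm:** At hand-in it was well clear of everything and standing still.

Two small things disagreed. The first scoop yaw measured after gripping was about 1.5° off what I expected, so I corrected the heading before going in. The tube also measured 110 to 111 mm long instead of 106 mm, which I put down to image blur.

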